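# Catch the falling lid of the board case and lower it shut

### The job

Close the lid of the circuit-board case without gripping anything: tip the open lid past upright so that it falls freely, then get a finger under its front lip and catch it so that it stops while still clearly open (at least a few finger widths). Then lower it on the finger until it is fully shut, without letting it bump onto the case, and withdraw. Never pinch or force the lid, and leave the solder spool, tape roll, flux jar and screwdriver where they are.

Things in the scene. Friction and masses are not known exactly. Their poses are not given: they have to be found in the camera images.
- case: Black open tray, fixed, 140 (x) x 200 (y) x 60 (z) mm, pink foam and a green circuit board inside. Origin: centre of its underside, on the bench; z up. Hinge along its y axis at x = +70 mm on the rim (z = 60 mm); the lip is on its -x side. It stands turned (yaw 0.4 to 1.1 rad), so the -x side faces the robot and the robot's right.
- lid (a joint): Angle of the blue lid, rad: 0 shut, 1.57 upright, stop at 1.8. It starts upright or leaning back a little (1.57 to 1.65), held by hinge friction. Push its back (+x) face forward to below about 1.35 and it falls by itself on a damped hinge, ever faster: 0.08 rad/s at 1.15, 0.13 at 1.0, 0.24 at 0.6, 0.3 on landing; 5 to 7 s from 1.15 to shut. Letting go of it over 3 mm open is a bump.
- lid_hinge (a point): Centre of the hinge line, at the lid's underside, 60 mm above the bench. Pushing the lid takes under 6 N at 0.1 m/s, holding it up on a finger 1 to 4 N; more than 15 N from the fingers is too much. The lid weighs 0.21 to 0.29 kg.
- lid_edge (a point): Middle of the lid's free edge, at its underside; moves with the lid. The lid is a flat plate, 175 mm from hinge to this edge, 200 wide, 6 thick. Shut, it overhangs the case's -x wall as a lip 35 mm deep, full width, underside 60 mm above the bench, free space below. A finger leaning 30 deg or more, tip pointing under the lip, holds it up; an upright finger lets it slip past.
- spool: Loose solder spool with blue flanges, standing upright, 62 mm diameter, 51 mm high, origin at the centre of its underside. Leave alone.
- tape: Loose red roll of tape lying flat, 68 mm diameter, 19 mm high, origin at the centre of its underside. Leave alone.
- flux: Loose amber jar with a black cap, 42 mm diameter, 50 mm high, origin at the centre of its underside. Leave alone.
- driver: Loose screwdriver lying on the bench, 160 mm long along its x axis, handle at its -x end. Leave alone.

How it is judged:
By the outcome, as a careful person would: the job done as asked, in the order asked, and still so for the second after the job is handed in, with the robot touching nothing.
It also fails if it takes over 54 s, if anything falls off the work surface, if the arm or the gripper's body presses on something with over 40 N, if the wrist force passes 120 N, or if a joint passes its speed limit or range.

### The arm

A 6-joint arm with a two-finger parallel gripper is mounted at the origin on the work surface. World frame = base frame: x ahead of the robot, y to its left, z up, the work surface at z = 0. Lengths are in mm, angles in rad, forces in N, time in s.
With the tool pointing down it reaches from about 275 to 750 mm from the base axis. Payload 10.2 kg.
Tool frame: the origin (TCP) lies midway between the tips of the shut fingers; the grasp point (between the pads) lies 19 mm behind it; z points along the fingers, y is the direction in which the jaws open and shut (so a half turn about z gives the same grasp; the last joint's range is limited). The gripper opens to 85 mm and grips with 20 to 120 N. Pads are 22 mm wide; open, the fingers measure 114 mm over their backs; the gripper's body (76 mm by 85 mm) begins 54 mm behind the grasp point. The pads swing forward as they close: fully open they stand 13 mm farther back than shut.
Start: joints at [0.999, 0.313, 1.498, -0, 1.331, -0.223], TCP at [179.442, 493.388, 231.294] pointing down, gripper open.
Joint ranges: [-2.94, 2.94], [-0.97, 2.17], [0.19, 2.56], [-1.23, 4.37], [0.02, 3.11], [-2.88, 2.88]. Speed limits (rad/s): [2.39, 2.39, 3.01, 3.14, 3.14, 3.14].

### API

Orientations are given as a unit quaternion [w, x, y, z].
In Python, from rig import ctrl gives the robot as it stands.
- The arm moves only by the tool carry_out, never from a script. Its argument "plan" is a list of rows, each a list of 3 entries, a list of its own where there are three numbers: the finger opening in mm, from 0 to 85.4, then the shift along the tool's x, y, z in mm, then the turn, a rotation vector about the tool's x, y, z in units of 6 degrees (1.0 is 6 degrees). In form: [[grip, [x, y, z], [ax, ay, az]], ...]. A call has 1 to 20 rows; each row shifts and turns the commanded pose from where the row before left it, along the tool's axes as they then stand; what a row does not reach is not made up. A row lasts 1/12 s, in which the tool goes at most 41.7 mm and 7.16 degrees, less where a joint would pass 70% of its speed; a pose out of reach is approached as far as the arm can. A call with a gripper value outside its range is refused whole. The fingers move at their own pace and stop on an object; "grip_force" is the grip in N (left out, the last holds). Time passes only in rows, so rows that do not move let the fingers close. It gives the time, the measured TCP pose, the force and the opening at its end, in the units of the state.
- ctrl.sense(): the state, without advancing time (a new reading comes with each control period).
- ctrl.capture(name): name is "scene" or "top"; returns a dict with "color" (384x512x3 uint8, blue, green, red), "range_z" (384x512 float32, mm along the optical axis (not along the pixel's ray), 0 where there is no reading), "fx", "fy", "cx", "cy" (pixels), "cam_to_world" (4x4, takes a point from camera to world coordinates). Camera axes: x right, y up, looking along -z (the intrinsics and any distortion apply to the point x, -y, -z); pixel columns grow to the right and rows downward; lengths in mm; the calibration is good to about 2 mm. A picture is of the moment at which its call begins.
- ctrl.finish_job(): hands the job in, once; it reports no verdict.
The state is a dict: "time_s": time; "joints": joint angles; "dq": joint speeds; "tau": joint torques, N m; "eef_pos": TCP position; "ee_rot": TCP orientation; "force": force on the tool from outside, world axes, zero at the start; "wrist_torque": the same for the moment, N m; "grip_width": opening from 0.0 (shut) to 1.0 (fully open).
Only numpy, scipy, OpenCV 4.12 (cv2) and the standard library are available. Lean on these libraries where they do the work, as an engineer would, in place of code of your own. Each camera call takes 0.05 s, during which the arm holds its last target.

## Working session

There is one attempt and no reset: what is moved stays moved. The work goes in short steps, Python scripts to look and compute and a tool call to move; the robot and the scene stay as the last step left them, time stands still between calls to the robot, and variables do not carry over. Pictures are saved under pics/ and viewed, and the job is handed in when it is done.

Besides the shell and the picture viewer there is one more tool, called by a JSON object that holds its "name" and its "arguments", one argument or row to a line. carry_out: Moves the arm, as the interface text tells. Its arguments: {"type":"object","properties":{"plan":{"type":"array"},"grip_force":{"type":"number"}},"required":["plan"]}

```bash
mkdir -p pics; cat > h.py <<'E'
import numpy as np, cv2
from rig import ctrl
from scipy.spatial.transform import Rotation as R
def cap(n,save=None):
    c=ctrl.capture(n)
    if save: cv2.imwrite('pics/'+save+'.png',c['color'])
    return c
def pts(c):
    z=c['range_z'].astype(float); v,u=np.mgrid[:z.shape[0],:z.shape[1]]
    P=np.stack([(u-c['cx'])/c['fx']*z,-(v-c['cy'])/c['fy']*z,-z],-1)
    T=np.array(c['cam_to_world']); W=P@T[:3,:3].T+T[:3,3]; W[z==0]=np.nan
    return W
E
ls; python3 - <<'E'
from h import *
s=ctrl.sense(); print(s)
for n in('scene','top'):
    c=cap(n,n+'0'); print({k:v for k,v in c.items() if k not in('color','range_z')}); np.save(n+'0.npy',pts(c))
E
```

```text
h.py
pics
{'time_s': 0.0, 'joints': array([ 9.98604195e-01,  3.13450981e-01,  1.49843405e+00,  2.01010637e-05,
        1.33098696e+00, -2.23383518e-01]), 'dq': array([ 1.54642162e-03,  2.42909773e-03,  7.49428034e-04, -2.20380662e-04,
       -1.64820193e-03,  7.49190025e-05]), 'tau': array([ 1.89892262e-04, -4.12268865e+01, -2.59741652e+01, -1.53945903e-04,
        4.16158349e-03, -4.05125277e-06]), 'eef_pos': array([179.29254034, 493.16856428, 230.73571374]), 'ee_rot': array([-2.56792550e-04,  1.73523834e-01,  9.84829462e-01, -5.85938722e-04]), 'force': array([0.48921553, 0.18085517, 0.13111759]), 'wrist_torque': array([-0.01990687,  0.03259693, -0.01662419]), 'grip_width': 0.9988596386037089}
{'fx': 422.65443029958175, 'fy': 422.65443029958175, 'cx': 250.07017061253768, 'cy': 196.83489244500453, 'cam_to_world': array([[ 3.18519024e-01, -7.68059906e-01,  5.55544429e-01,
         1.06866393e+03],
       [ 9.47913051e-01,  2.56508939e-01, -1.88849178e-01,
        -1.60451081e+02],
       [ 2.54536971e-03,  5.86759870e-01,  8.09756986e-01,
         8.84543148e+02],
       [ 0.00000000e+00,  0.00000000e+00,  0.00000000e+00,
         1.00000000e+00]])}
{'fx': 369.1223595395343, 'fy': 369.1223595395343, 'cx': 253.58119293477174, 'cy': 188.25564356580455, 'cam_to_world': array([[ 2.22194245e-02,  9.94472312e-01, -1.02621230e-01,
         4.29979188e+02],
       [-9.99435417e-01,  1.95074886e-02, -2.73551818e-02,
        -6.66252135e+00],
       [-2.52020884e-02,  1.03171109e-01,  9.94344295e-01,
         8.85312097e+02],
       [ 0.00000000e+00,  0.00000000e+00,  0.00000000e+00,
         1.00000000e+00]])}
```

View pics/scene0.png

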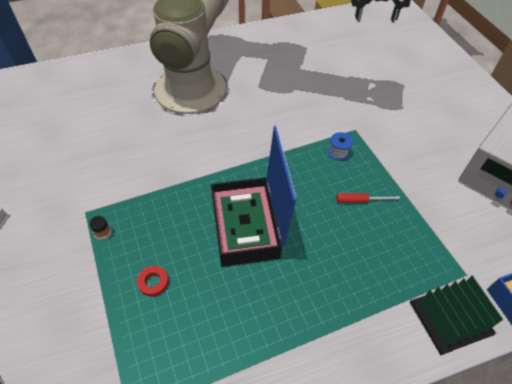

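View pics/top0.png

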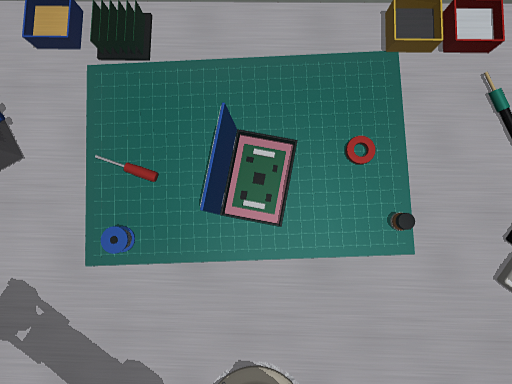

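The scene view shows the case at about (245,220), its lid upright along (285,190). In the top view the case is at (262,178) with the lid on its left edge (220,160). The spool is at (117,240), driver (140,170), tape (360,150) and flux (402,221).

```bash
cat > m.py <<'E'
from h import *
def meas():
  out={}
  for n in('scene','top'):
    im=cv2.imread(f'pics/{n}0.png'); W=np.load(n+'0.npy')
    hsv=cv2.cvtColor(im,cv2.COLOR_BGR2HSV)
    blue=((hsv[...,0]>105)&(hsv[...,0]<130)&(hsv[...,1]>120)).astype(np.uint8)
    k,l,st,ce=cv2.connectedComponentsWithStats(blue)
    for i in range(1,k):
        if st[i,4]<100: continue
        p=W[l==i]; p=p[~np.isnan(p[:,0])]
        print(n,'blue',st[i],np.median(p,0).round(),p.min(0).round(),p.max(0).round())
    pink=((hsv[...,0]>165)|(hsv[...,0]<8))&(hsv[...,1]>60)&(hsv[...,1]<170)&(hsv[...,2]>120)
    p=W[pink]; print(n,'pink',pink.sum(),np.nanmedian(p,0))
    blk=(hsv[...,2]<50)
    p=W[blk]; p=p[(abs(p[:,2]-60)<5)&(np.hypot(p[:,0]-480,p[:,1]-20)<200)]
    print(n,'rim',len(p)); r=cv2.minAreaRect(p[:,:2].astype(np.float32)); print(r,cv2.boxPoints(r).round(1).tolist())
    red=((hsv[...,0]>172)|(hsv[...,0]<5))&(hsv[...,1]>180)
    k,l,st,ce=cv2.connectedComponentsWithStats(red.astype(np.uint8))
    for i in range(1,k):
        if st[i,4]>60: print('red',ce[i],np.nanmedian(W[l==i],0).round())
meas()
E
python3 m.py
```

```text
scene blue [   0    0   35   68 1379] [-942. -648. -270.] [-1165.  -710.  -537.] [-761. -643. -151.]
scene blue [ 267  127   29  118 1690] [571.  77. 165.] [420.  57.  -1.] [656. 108. 239.]
scene blue [331 133  22  16 281] [399. 327.  52.] [367. 299.  46.] [425. 357.  57.]
scene blue [488 274  24  49 586] [899. 465.  31.] [871. 463.   2.] [951. 511.  65.]
scene pink 1052 [540.60277253   8.2949117   30.57718241]
scene rim 306
((544.4251708984375, 3.463287353515625), (136.9328155517578, 200.16627502441406), 80.2475357055664) [[434.20001220703125, -47.099998474121094], [631.5, -81.0], [654.7000122070312, 54.0], [457.3999938964844, 87.9000015258789]]
red [353.69375 197.84375] [563. 287.  23.]
red [152.36  276.495] [ 612. -231.   20.]
top blue [  22    0   61   48 1577] [904. 508.  41.] [865. 464.   0.] [970. 579.  66.]
top blue [ 200  103   37  111 1981] [552.  81. 181.] [457.  59.  63.] [652. 105. 239.]
top blue [101 226  34  28 648] [394. 324.  51.] [363. 299.   1.] [424. 361.  55.]
top pink 1456 [541.38161045  14.61322288  30.44404084]
top rim 546
((541.7281494140625, 5.5958251953125), (140.00161743164062, 199.3365020751953), 80.31957244873047) [[431.70001220703125, -46.599998474121094], [628.2000122070312, -80.19999694824219], [651.7000122070312, 57.79999923706055], [455.20001220703125, 91.4000015258789]]
red [474.65414013  25.08917197] [ 915. -501.   45.]
red [361.1047619  147.63809524] [ 623. -236.   19.]
red [140.16107383 171.34563758] [554. 287.  25.]
```

```bash
cat >> h.py <<'E'
C=np.array([543.,4.5]); YAW=np.deg2rad(80.3)
U=np.array([np.cos(YAW),np.sin(YAW)]); V=np.array([-U[1],U[0]])
def cf(W):
    d=W[...,:2]-C; return np.stack([d@U,d@V,W[...,2]],-1)
def theta(c):
    W=pts(c); hsv=cv2.cvtColor(c['color'],cv2.COLOR_BGR2HSV)
    m=(hsv[...,0]>105)&(hsv[...,0]<130)&(hsv[...,1]>120)
    m=cv2.erode(m.astype(np.uint8),np.ones((3,3)))>0
    p=cf(W[m]); p=p[~np.isnan(p[:,0])]
    p=p[(abs(p[:,1])<90)&(p[:,2]>55)&(p[:,2]<250)&(abs(p[:,0])<150)]
    if len(p)<30: return None
    q=p[:,[0,2]]; 
    for _ in range(3):
        mu=np.median(q,0) if _==0 else q.mean(0); w,e=np.linalg.eigh(np.cov((q-mu).T)); n=e[:,0]
        r=abs((q-mu)@n); q=q[r<max(3,2*np.median(r))]
    d=e[:,1]*np.sign(e[1,1]); 
    return round(float(np.arctan2(d[1],-d[0])),3),mu.round(1),len(q),round(float(r.mean()),1)
def rep():
    s=ctrl.sense(); r=R.from_quat(np.roll(s['ee_rot'],-1)).as_matrix()
    p=cf(np.array(s['eef_pos'])); zt=r[:,2]
    lean=np.rad2deg(np.arctan2(zt[:2]@U,-zt[2])); yv=r[:2,1]@V
    print('t',round(s['time_s'],2),'uvz',p.round(1),'lean',lean.round(1),'y.V',yv.round(3),'zv',(zt[:2]@V).round(3),'F',np.array(s['force']).round(1),'Fu',round(float(np.array(s['force'])[:2]@U),1),'g',round(s['grip_width'],2),'j',s['joints'].round(2))
    return s,r
E
python3 - <<'E'
from h import *
for n in('scene','top'):
    c=cap(n); print(n,theta(c))
s,r=rep()
E
```

```text
scene (1.627, array([ 75.7, 162.1]), 1289, 0.3)
top (1.632, array([ 77.2, 174.4]), 1587, 0.4)
t 0.2 uvz [420.5 440.8 231. ] lean -0.0 y.V -0.179 zv 0.0 F [-0.3 -0.2  0.7] Fu -0.3 g 1.0 j [ 1.    0.31  1.5   0.    1.33 -0.22]
```

{"name": "carry_out", "arguments": {
  "plan": [
    [0,[0,0,-5],[0,0,1.1]],
    [0,[0,0,-5],[0,0,1.1]],
    [0,[0,0,-5],[0,0,1.1]],
    [0,[0,0,-5],[0,0,1.1]],
    [0,[0,0,-5],[0,0,1.1]],
    [0,[0,0,-5],[0,0,1.1]],
    [0,[0,0,-5],[0,0,1.1]],
    [0,[0,0,-5],[0,0,1.1]],
    [0,[0,0,0],[0,0,1.1]],
    [0,[0,0,0],[0,0,1.1]],
    [0,[0,0,0],[0,0,1.1]],
    [0,[0,0,0],[0,0,1.15]],
    [0,[0,0,0],[0,0,0]],
    [0,[0,0,0],[0,0,0]]
  ],
  "grip_force": 30
}}

```text
time_s: 1.37
eef_pos: [179.4, 493.3, 271.2]
ee_rot: [0.0, 0.762, 0.648, -0.0]
force: [0.1, 0.6, -0.6]
grip_width: -0.002
```

```bash
python3 -c "
from h import *
rep()"
```

```text
t 1.37 uvz [420.6 440.8 271.2] lean -0.0 y.V -1.0 zv 0.0 F [ 0.1  0.6 -0.6] Fu 0.6 g -0.0 j [1.   0.29 1.43 0.   1.43 1.16]
```

{"name": "carry_out", "arguments": {
  "plan": [
    [0,[-27.5,22,0],[0,0,0]],
    [0,[-27.5,22,0],[0,0,0]],
    [0,[-27.5,22,0],[0,0,0]],
    [0,[-27.5,22,0],[0,0,0]],
    [0,[-27.5,22,0],[0,0,0]],
    [0,[-27.5,22,0],[0,0,0]],
    [0,[-27.5,22,0],[0,0,0]],
    [0,[-27.5,22,0],[0,0,0]],
    [0,[-27.5,22,0],[0,0,0]],
    [0,[-27.5,22,0],[0,0,0]],
    [0,[-27.5,22,0],[0,0,0]],
    [0,[-27.5,22,0],[0,0,0]],
    [0,[-27.5,22,0],[0,0,0]],
    [0,[-27.5,22,0],[0,0,0]],
    [0,[-27.5,22,0],[0,0,0]],
    [0,[-27.5,22,0],[0,0,0]],
    [0,[-27.5,22,0],[0,0,0]],
    [0,[-27.5,22,0],[0,0,0]],
    [0,[-27.5,22,0],[0,0,0]],
    [0,[-27.5,22,0],[0,0,0]]
  ]
}}

```text
time_s: 3.03
eef_pos: [523.3, -123.3, 271.2]
ee_rot: [-0.0, 0.762, 0.648, 0.0]
force: [0.4, -0.0, -0.1]
grip_width: -0.002
```

```bash
python3 -c "
from h import *
rep()"
```

```text
t 3.03 uvz [-129.3   -2.2  271.2] lean 0.0 y.V -1.0 zv -0.0 F [ 0.4 -0.  -0.1] Fu 0.0 g -0.0 j [-0.45  0.32  1.39  0.    1.44 -0.29]
```

{"name": "carry_out", "arguments": {
  "plan": [
    [0,[0,0,0],[0,1,0]],
    [0,[0,0,0],[0,1,0]],
    [0,[0,0,0],[0,1,0]],
    [0,[0,0,0],[0,1,0]],
    [0,[0,0,0],[0,1,0]],
    [0,[0,0,0],[0,1,0]],
    [0,[0,0,0],[0,1,0]],
    [0,[0,0,0],[0,1,0]]
  ]
}}

```text
time_s: 3.7
eef_pos: [522.8, -122.1, 271.7]
ee_rot: [-0.263, 0.695, 0.591, 0.313]
force: [0.3, 0.7, -0.1]
grip_width: 0.001
```

```bash
python3 -c "
from h import *
rep()"
```

```text
t 3.7 uvz [-128.2   -1.5  271.7] lean 48.3 y.V -1.0 zv 0.001 F [ 0.3  0.7 -0.1] Fu 0.8 g 0.0 j [-0.76  0.47  1.39  0.68  1.78 -0.63]
```

{"name": "carry_out", "arguments": {
  "plan": [
    [0,[-24,0,22],[0,0,0]],
    [0,[-24,0,22],[0,0,0]],
    [0,[-24,0,22],[0,0,0]],
    [0,[-24,0,22],[0,0,0]],
    [0,[-24,0,22],[0,0,0]],
    [0,[-24,0,22],[0,0,0]],
    [0,[-24,0,22],[0,0,0]]
  ]
}}

```text
time_s: 4.28
eef_pos: [523.0, -119.6, 41.8]
ee_rot: [-0.262, 0.696, 0.592, 0.311]
force: [0.8, -0.2, 0.0]
grip_width: -0.002
```

```bash
python3 -c "
from h import *
rep();cap('scene','s1')"
```

```text
t 4.28 uvz [-125.7   -1.2   41.8] lean 48.0 y.V -1.0 zv 0.003 F [ 0.8 -0.2  0. ] Fu -0.1 g -0.0 j [-0.76  0.77  1.56  0.67  1.41 -0.92]
```

View pics/s1.png

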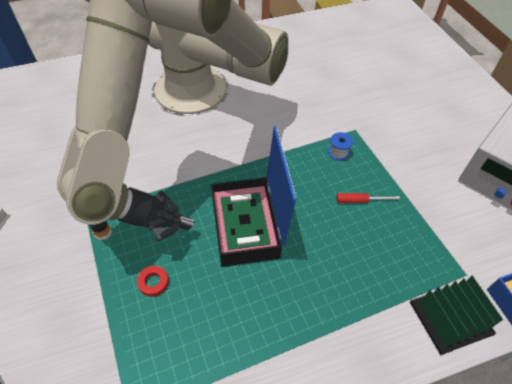

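The picture shows the leaning finger at (188,222) pointing at the case front with clear space; the flux jar (100,230) is untouched. The pose works, so I'm going back behind the lid.

{"name": "carry_out", "arguments": {
  "plan": [
    [0,[24,0,-22],[0,0,0]],
    [0,[24,0,-22],[0,0,0]],
    [0,[24,0,-22],[0,0,0]],
    [0,[24,0,-22],[0,0,0]],
    [0,[24,0,-22],[0,0,0]],
    [0,[24,0,-22],[0,0,0]],
    [0,[24,0,-22],[0,0,0]],
    [0,[0,0,-1],[0,-1,0]],
    [0,[0,0,-1],[0,-1,0]],
    [0,[0,0,-1],[0,-1,0]],
    [0,[0,0,-1],[0,-1,0]],
    [0,[0,0,-1],[0,-1,0]],
    [0,[0,0,-1],[0,-1,0]],
    [0,[0,0,-1],[0,-1,0]],
    [0,[0,0,-1],[0,-1,0]]
  ]
}}

```text
time_s: 5.58
eef_pos: [522.1, -125.2, 280.2]
ee_rot: [0.003, 0.762, 0.647, -0.001]
force: [0.5, -0.4, -0.2]
grip_width: -0.001
```

{"name": "carry_out", "arguments": {
  "plan": [
    [0,[33,0,0],[0,0,0]],
    [0,[33,0,0],[0,0,0]],
    [0,[33,0,0],[0,0,0]],
    [0,[33,0,0],[0,0,0]],
    [0,[33,0,0],[0,0,0]],
    [0,[33,0,0],[0,0,0]],
    [0,[33,0,0],[0,0,0]],
    [0,[33,0,0],[0,0,0]],
    [0,[0,0,0],[0,0,0]]
  ]
}}

```text
time_s: 6.33
eef_pos: [565.3, 140.2, 279.1]
ee_rot: [-0.0, 0.761, 0.649, 0.001]
force: [-0.3, 0.6, -0.2]
grip_width: 0.0
```

```bash
python3 -c "
from h import *
rep()"
```

```text
t 6.33 uvz [137.5   0.8 279.1] lean 0.1 y.V -1.0 zv -0.0 F [-0.3  0.6 -0.2] Fu 0.5 g 0.0 j [0.04 0.42 1.23 0.   1.5  0.2 ]
```

{"name": "carry_out", "arguments": {
  "plan": [
    [0,[0,0,28],[0,0,0]],
    [0,[0,0,28],[0,0,0]],
    [0,[0,0,28],[0,0,0]],
    [0,[-10,0,0],[0,0,0]],
    [0,[-10,0,0],[0,0,0]],
    [0,[-7,0,0],[0,0,0]],
    [0,[0,0,0],[0,0,0]]
  ]
}}

```text
time_s: 6.92
eef_pos: [562.0, 106.7, 196.7]
ee_rot: [0.001, 0.764, 0.646, 0.001]
force: [-1.0, 0.0, -0.5]
grip_width: 0.0
```

```bash
python3 -c "
from h import *
rep();print(theta(cap('scene','s2')))"
```

```text
t 6.92 uvz [104.   -1.5 196.7] lean 0.0 y.V -1.0 zv -0.004 F [-1.   0.  -0.5] Fu -0.2 g 0.0 j [-0.02  0.44  1.41 -0.    1.29  0.15]
(1.627, array([ 75.7, 161.4]), 1282, 0.3)
```

View pics/s2.png

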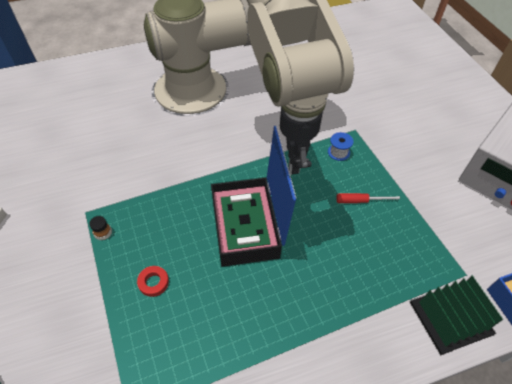

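The gripper (300,155) stands behind the lid (285,190), still upright. Now the slow push.

{"name": "carry_out", "arguments": {
  "plan": [
    [0,[-4,0,0],[0,0,0]],
    [0,[-5,0,0],[0,0,0]],
    [0,[-5,0,0],[0,0,0]],
    [0,[-5,0,0],[0,0,0]],
    [0,[-5,0,0],[0,0,0]],
    [0,[-5,0,0],[0,0,0]],
    [0,[-5,0,0],[0,0,0]],
    [0,[-5,0,0],[0,0,0]]
  ]
}}

```text
time_s: 7.63
eef_pos: [554.7, 69.8, 194.0]
ee_rot: [-0.0, 0.763, 0.646, -0.0]
force: [0.8, 2.0, -1.9]
grip_width: 0.002
```

```bash
python3 -c "
from h import *
rep();print(theta(cap('scene')))"
```

```text
t 7.63 uvz [ 66.4  -0.5 194. ] lean 0.0 y.V -1.0 zv 0.0 F [ 0.8  2.  -1.9] Fu 2.1 g 0.0 j [-0.08  0.42  1.45  0.    1.28  0.08]
(1.434, array([ 51.6, 192.3]), 111, 0.3)
```

{"name": "carry_out", "arguments": {
  "plan": [
    [0,[-5,0,0],[0,0,0]],
    [0,[-5,0,0],[0,0,0]],
    [0,[-5,0,0],[0,0,0]],
    [0,[-5,0,0],[0,0,0]],
    [0,[-5,0,0],[0,0,0]],
    [0,[-4,0,0],[0,0,0]],
    [0,[0,0,0],[0,0,0]],
    [0,[10,0,0],[0,0,0]],
    [0,[10,0,-5],[0,0,0]],
    [0,[0,0,-28],[0,0,0]],
    [0,[0,0,-28],[0,0,0]],
    [0,[0,0,-28],[0,0,0]]
  ]
}}

```text
time_s: 8.68
eef_pos: [553.2, 62.7, 284.8]
ee_rot: [-0.0, 0.763, 0.647, -0.0]
force: [0.8, 0.6, -0.6]
grip_width: 0.0
```

```bash
python3 -c "
from h import *
rep();print(theta(cap('scene')),theta(cap('top')))"
```

```text
t 8.68 uvz [ 59.1  -0.3 284.8] lean -0.0 y.V -1.0 zv 0.0 F [ 0.8  0.6 -0.6] Fu 0.7 g 0.0 j [-0.1   0.35  1.3  -0.    1.48  0.07]
(1.186, array([ 43. , 146.6]), 677, 0.4) (1.55, array([  8.5, 224.7]), 48, 0.3)
```

{"name": "carry_out", "arguments": {
  "plan": [
    [0,[-33,0,0],[0,0,0]],
    [0,[-33,0,0],[0,0,0]],
    [0,[-33,0,0],[0,0,0]],
    [0,[-33,0,0],[0,0,0]],
    [0,[-33,0,0],[0,0,0]],
    [0,[-20,0,0],[0,1,0]],
    [0,[0,0,0],[0,1,0]],
    [0,[0,0,0],[0,1,0]],
    [0,[0,0,0],[0,1,0]],
    [0,[0,0,0],[0,1,0]],
    [0,[0,0,0],[0,1,0]],
    [0,[0,0,0],[0,1,0]],
    [0,[0,0,0],[0,1,0]]
  ]
}}

```text
time_s: 9.87
eef_pos: [523.2, -120.7, 283.4]
ee_rot: [-0.264, 0.696, 0.59, 0.312]
force: [0.4, 0.5, 0.3]
grip_width: 0.002
```

```bash
python3 -c "
from h import *
rep();print(theta(cap('scene')),theta(cap('top')))"
```

```text
t 9.87 uvz [-126.8   -1.6  283.4] lean 48.3 y.V -1.0 zv 0.003 F [0.4 0.5 0.3] Fu 0.6 g 0.0 j [-0.76  0.46  1.37  0.69  1.8  -0.61]
(1.09, array([ 35.6, 141.9]), 1186, 0.5) (1.085, array([ 35.4, 141.9]), 2291, 0.6)
```

{"name": "carry_out", "arguments": {
  "plan": [
    [0,[-24,0,21],[0,0,0]],
    [0,[-24,0,21],[0,0,0]],
    [0,[-24,0,21],[0,0,0]],
    [0,[-24,0,21],[0,0,0]],
    [0,[13,0,14],[0,0,0]],
    [0,[13,0,14],[0,0,0]],
    [0,[13,0,14],[0,0,0]],
    [0,[12,0,13],[0,0,0]]
  ]
}}

```text
time_s: 10.63
eef_pos: [535.3, -47.1, 157.0]
ee_rot: [-0.262, 0.697, 0.592, 0.309]
force: [-0.2, 0.0, 0.7]
grip_width: 0.004
```

```bash
python3 -c "
from h import *
rep();print(theta(cap('scene','s3')),theta(cap('top')))"
```

```text
t 10.63 uvz [-52.2  -1.1 157. ] lean 47.8 y.V -1.0 zv 0.004 F [-0.2  0.   0.7] Fu -0.0 g 0.0 j [-0.64  0.55  1.59  0.72  1.5  -0.72]
(1.004, array([ 29.4, 137.6]), 1622, 0.5) (0.998, array([ 29.3, 137.2]), 2827, 0.6)
```

View pics/s3.png

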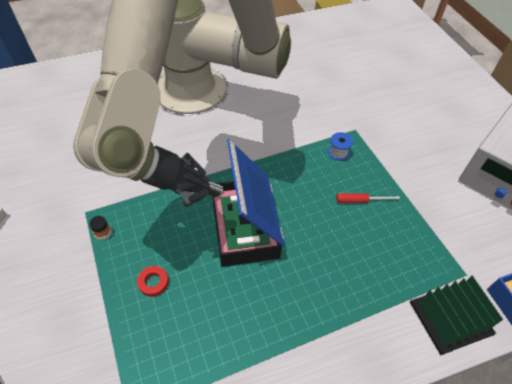

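The finger (215,188) waits under the falling lid's free edge, not touching yet. The lid is at 1.00 rad.

{"name": "carry_out", "arguments": {
  "plan": [
    [0,[0,0,0],[0,0,0]],
    [0,[0,0,0],[0,0,0]],
    [0,[0,0,0],[0,0,0]],
    [0,[0,0,0],[0,0,0]],
    [0,[0,0,0],[0,0,0]],
    [0,[0,0,0],[0,0,0]],
    [0,[0,0,0],[0,0,0]],
    [0,[0,0,0],[0,0,0]],
    [0,[0,0,0],[0,0,0]],
    [0,[0,0,0],[0,0,0]],
    [0,[0,0,0],[0,0,0]],
    [0,[0,0,0],[0,0,0]],
    [0,[0,0,0],[0,0,0]],
    [0,[0,0,0],[0,0,0]],
    [0,[0,0,0],[0,0,0]],
    [0,[0,0,0],[0,0,0]],
    [0,[0,0,0],[0,0,0]],
    [0,[0,0,0],[0,0,0]],
    [0,[0,0,0],[0,0,0]],
    [0,[0,0,0],[0,0,0]]
  ]
}}

```text
time_s: 12.4
eef_pos: [534.9, -49.0, 156.7]
ee_rot: [-0.263, 0.697, 0.59, 0.31]
force: [-0.2, -0.3, -1.3]
grip_width: 0.001
```

```bash
python3 -c "
from h import *
rep();print(theta(cap('scene','s4')),theta(cap('top')))"
```

```text
t 12.4 uvz [-54.1  -1.  156.7] lean 48.0 y.V -1.0 zv 0.003 F [-0.2 -0.3 -1.3] Fu -0.3 g 0.0 j [-0.65  0.55  1.59  0.72  1.5  -0.73]
(0.732, array([ 12. , 122.2]), 2791, 0.8) (0.733, array([ 11.9, 122.5]), 4217, 0.8)
```

{"name": "carry_out", "arguments": {
  "plan": [
    [0,[0,0,0],[0,0,0]],
    [0,[0,0,0],[0,0,0]],
    [0,[0,0,0],[0,0,0]],
    [0,[0,0,0],[0,0,0]],
    [0,[0,0,0],[0,0,0]],
    [0,[0,0,0],[0,0,0]]
  ]
}}

```text
time_s: 13.0
eef_pos: [534.9, -49.0, 156.8]
ee_rot: [-0.263, 0.697, 0.59, 0.31]
force: [0.3, -0.5, -0.9]
grip_width: -0.002
```

```bash
python3 -c "
from h import *
rep();print(theta(cap('scene','s5')),theta(cap('top','t5')))"
```

```text
t 13.0 uvz [-54.1  -1.1 156.8] lean 48.0 y.V -1.0 zv 0.003 F [ 0.3 -0.5 -0.9] Fu -0.4 g -0.0 j [-0.65  0.55  1.59  0.72  1.5  -0.73]
(0.733, array([ 12. , 122.3]), 2790, 0.8) (0.732, array([ 11.9, 122.6]), 4219, 0.8)
```

View pics/s5.png

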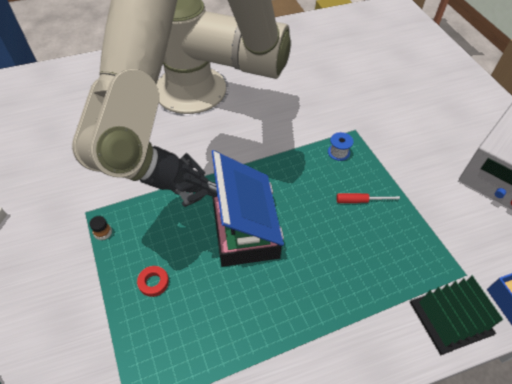

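The lid (245,195) rests still on the finger: 0.732 rad in both cameras 0.6 s apart, about 117 mm open. Now working out the lowering path along the edge's arc.

```bash
python3 - <<'E'
import numpy as np
a=np.deg2rad(48)
E=lambda t:np.array([70-175*np.cos(t),60+175*np.sin(t)])
ths=[.732,.632,.532,.432,.332,.232,.132,.06,.02,0]
for t0,t1 in zip(ths,ths[1:]):
    d=E(t1)-E(t0); x=d@[np.cos(a),np.sin(a)]; z=d@[np.sin(a),-np.cos(a)]
    print(t0,t1,d.round(1),'x',x.round(2),'z',z.round(2),'per10',(x/10).round(2),(z/10).round(2))
E
```

```text
0.732 0.632 [-11.  -13.6] x -17.47 z 0.89 per10 -1.75 0.09
0.632 0.532 [ -9.6 -14.6] x -17.29 z 2.63 per10 -1.73 0.26
0.532 0.432 [ -8.1 -15.5] x -16.94 z 4.35 per10 -1.69 0.43
0.432 0.332 [ -6.5 -16.2] x -16.43 z 6.02 per10 -1.64 0.6
0.332 0.232 [ -4.9 -16.8] x -15.74 z 7.63 per10 -1.57 0.76
0.232 0.132 [ -3.2 -17.2] x -14.9 z 9.16 per10 -1.49 0.92
0.132 0.06 [ -1.2 -12.5] x -10.13 z 7.49 per10 -1.01 0.75
0.06 0.02 [-0.3 -7. ] x -5.38 z 4.47 per10 -0.54 0.45
0.02 0 [-0.  -3.5] x -2.62 z 2.32 per10 -0.26 0.23
```

{"name": "carry_out", "arguments": {
  "plan": [
    [0,[-1.0,0,0],[0,0,0]],
    [0,[-1.7,0,0.1],[0,0,0]],
    [0,[-1.7,0,0.1],[0,0,0]],
    [0,[-1.7,0,0.1],[0,0,0]],
    [0,[-1.7,0,0.1],[0,0,0]],
    [0,[-1.7,0,0.1],[0,0,0]],
    [0,[-1.7,0,0.1],[0,0,0]],
    [0,[-1.7,0,0.1],[0,0,0]],
    [0,[-1.7,0,0.1],[0,0,0]],
    [0,[-1.7,0,0.1],[0,0,0]],
    [0,[-1.7,0,0.25],[0,0,0]],
    [0,[-1.7,0,0.25],[0,0,0]],
    [0,[-1.7,0,0.25],[0,0,0]],
    [0,[-1.7,0,0.25],[0,0,0]],
    [0,[-1.7,0,0.25],[0,0,0]],
    [0,[-1.7,0,0.25],[0,0,0]],
    [0,[-1.7,0,0.25],[0,0,0]],
    [0,[-1.7,0,0.25],[0,0,0]],
    [0,[-1.7,0,0.25],[0,0,0]],
    [0,[-1.7,0,0.25],[0,0,0]]
  ]
}}

```text
time_s: 14.77
eef_pos: [531.7, -68.5, 129.6]
ee_rot: [-0.263, 0.697, 0.59, 0.31]
force: [0.2, 0.7, -0.4]
grip_width: -0.003
```

```bash
python3 -c "
from h import *
rep();t=theta(cap('scene'));print(t,theta(cap('top')));t=t[0];print('E',70-175*np.cos(t),60+175*np.sin(t))"
```

```text
t 14.77 uvz [-73.8  -1.1 129.6] lean 48.0 y.V -1.0 zv 0.003 F [ 0.2  0.7 -0.4] Fu 0.7 g -0.0 j [-0.68  0.6   1.59  0.71  1.48 -0.78]
(0.54, array([  2.5, 109.4]), 3366, 0.9) (0.539, array([  2.6, 109.1]), 4851, 0.9)
E -80.09901923866923 149.97379853929482
```

{"name": "carry_out", "arguments": {
  "plan": [
    [0,[-1.7,0,0.4],[0,0,0]],
    [0,[-1.7,0,0.4],[0,0,0]],
    [0,[-1.7,0,0.4],[0,0,0]],
    [0,[-1.7,0,0.4],[0,0,0]],
    [0,[-1.7,0,0.4],[0,0,0]],
    [0,[-1.7,0,0.4],[0,0,0]],
    [0,[-1.7,0,0.4],[0,0,0]],
    [0,[-1.7,0,0.4],[0,0,0]],
    [0,[-1.7,0,0.4],[0,0,0]],
    [0,[-1.7,0,0.4],[0,0,0]],
    [0,[-1.65,0,0.6],[0,0,0]],
    [0,[-1.65,0,0.6],[0,0,0]],
    [0,[-1.65,0,0.6],[0,0,0]],
    [0,[-1.65,0,0.6],[0,0,0]],
    [0,[-1.65,0,0.6],[0,0,0]],
    [0,[-1.65,0,0.6],[0,0,0]],
    [0,[-1.65,0,0.6],[0,0,0]],
    [0,[-1.65,0,0.6],[0,0,0]],
    [0,[-1.65,0,0.6],[0,0,0]],
    [0,[-1.65,0,0.6],[0,0,0]]
  ]
}}

```text
time_s: 16.53
eef_pos: [529.2, -83.2, 98.0]
ee_rot: [-0.263, 0.697, 0.59, 0.31]
force: [-0.1, -0.9, -0.2]
grip_width: -0.001
```

```bash
python3 -c "
from h import *
rep();t=theta(cap('scene'));print(t,theta(cap('top')));t=t[0];print('E',70-175*np.cos(t),60+175*np.sin(t))"
```

```text
t 16.53 uvz [-88.8  -1.2  98. ] lean 48.0 y.V -1.0 zv 0.003 F [-0.1 -0.9 -0.2] Fu -0.9 g -0.0 j [-0.7   0.66  1.59  0.7   1.45 -0.83]
(0.341, array([-4.8, 94.7]), 3731, 1.0) (0.338, array([-4.3, 94.2]), 5168, 1.0)
E -94.92362374503628 118.52519398349484
```

{"name": "carry_out", "arguments": {
  "plan": [
    [0,[-1.6,0,0.75],[0,0,0]],
    [0,[-1.6,0,0.75],[0,0,0]],
    [0,[-1.6,0,0.75],[0,0,0]],
    [0,[-1.6,0,0.75],[0,0,0]],
    [0,[-1.6,0,0.75],[0,0,0]],
    [0,[-1.6,0,0.75],[0,0,0]],
    [0,[-1.6,0,0.75],[0,0,0]],
    [0,[-1.6,0,0.75],[0,0,0]],
    [0,[-1.6,0,0.75],[0,0,0]],
    [0,[-1.6,0,0.75],[0,0,0]],
    [0,[-1.5,0,0.9],[0,0,0]],
    [0,[-1.5,0,0.9],[0,0,0]],
    [0,[-1.5,0,0.9],[0,0,0]],
    [0,[-1.5,0,0.9],[0,0,0]],
    [0,[-1.5,0,0.9],[0,0,0]],
    [0,[-1.5,0,0.9],[0,0,0]],
    [0,[-1.5,0,0.9],[0,0,0]],
    [0,[-1.5,0,0.9],[0,0,0]],
    [0,[-1.5,0,0.9],[0,0,0]],
    [0,[-1.5,0,0.9],[0,0,0]]
  ]
}}

```text
time_s: 18.3
eef_pos: [527.8, -91.5, 63.9]
ee_rot: [-0.263, 0.697, 0.59, 0.31]
force: [0.1, -0.4, -1.0]
grip_width: 0.003
```

```bash
python3 -c "
from h import *
rep();t=theta(cap('scene'));print(t,theta(cap('top')));t=t[0];print('E',70-175*np.cos(t),60+175*np.sin(t))"
```

```text
t 18.3 uvz [-97.2  -1.2  63.9] lean 48.0 y.V -1.0 zv 0.003 F [ 0.1 -0.4 -1. ] Fu -0.4 g 0.0 j [-0.72  0.72  1.59  0.7   1.41 -0.88]
(0.139, array([-8.7, 78.9]), 3854, 1.1) (0.137, array([-5.7, 78.1]), 4802, 1.0)
E -103.31213273431177 84.24674508226396
```

{"name": "carry_out", "arguments": {
  "plan": [
    [0,[-0.95,0,0.73],[0,0,0]],
    [0,[-0.95,0,0.73],[0,0,0]],
    [0,[-0.95,0,0.73],[0,0,0]],
    [0,[-0.95,0,0.73],[0,0,0]],
    [0,[-0.95,0,0.73],[0,0,0]],
    [0,[-0.95,0,0.73],[0,0,0]],
    [0,[-0.95,0,0.73],[0,0,0]],
    [0,[-0.95,0,0.73],[0,0,0]],
    [0,[-0.95,0,0.73],[0,0,0]],
    [0,[-0.95,0,0.73],[0,0,0]],
    [0,[-0.95,0,0.73],[0,0,0]],
    [0,[-0.95,0,0.73],[0,0,0]],
    [0,[-0.45,0,0.4],[0,0,0]],
    [0,[-0.45,0,0.4],[0,0,0]],
    [0,[-0.45,0,0.4],[0,0,0]],
    [0,[-0.45,0,0.4],[0,0,0]],
    [0,[-0.45,0,0.4],[0,0,0]],
    [0,[-0.45,0,0.4],[0,0,0]],
    [0,[-0.45,0,0.4],[0,0,0]],
    [0,[-0.45,0,0.4],[0,0,0]]
  ]
}}

```text
time_s: 20.07
eef_pos: [527.6, -92.8, 44.9]
ee_rot: [-0.263, 0.697, 0.59, 0.31]
force: [-1.2, -3.5, -0.6]
grip_width: 0.002
```

```bash
python3 -c "
from h import *
rep();t=theta(cap('scene'));print(t,theta(cap('top')));t=t[0];print('E',70-175*np.cos(t),60+175*np.sin(t))"
```

```text
t 20.07 uvz [-98.5  -1.2  44.9] lean 48.0 y.V -1.0 zv 0.003 F [-1.2 -3.5 -0.6] Fu -3.6 g 0.0 j [-0.72  0.75  1.59  0.7   1.38 -0.9 ]
(0.029, array([-9.8, 70.1]), 3918, 1.1) (0.03, array([-2.9, 69.6]), 4388, 1.1)
E -104.92641765711272 65.07428868407816
```

{"name": "carry_out", "arguments": {
  "plan": [
    [0,[-0.3,0,0.27],[0,0,0]],
    [0,[-0.3,0,0.27],[0,0,0]],
    [0,[-0.3,0,0.27],[0,0,0]],
    [0,[-0.3,0,0.27],[0,0,0]],
    [0,[-0.3,0,0.27],[0,0,0]],
    [0,[-0.3,0,0.27],[0,0,0]],
    [0,[-0.3,0,0.27],[0,0,0]],
    [0,[-0.3,0,0.27],[0,0,0]],
    [0,[-0.3,0,0.27],[0,0,0]],
    [0,[-0.3,0,0.27],[0,0,0]],
    [0,[-0.3,0,0.27],[0,0,0]],
    [0,[-0.3,0,0.27],[0,0,0]],
    [0,[-0.3,0,0.27],[0,0,0]],
    [0,[-0.3,0,0.27],[0,0,0]],
    [0,[-0.3,0,0.27],[0,0,0]],
    [0,[-0.3,0,0.27],[0,0,0]]
  ]
}}

```text
time_s: 21.5
eef_pos: [527.6, -92.3, 38.5]
ee_rot: [-0.263, 0.697, 0.59, 0.311]
force: [-0.2, -1.0, 0.3]
grip_width: -0.002
```

```bash
python3 -c "
from h import *
rep();t=theta(cap('scene','s6'));print(t,theta(cap('top')))"
```

```text
t 21.5 uvz [-98.   -1.1  38.5] lean 48.1 y.V -1.0 zv 0.003 F [-0.2 -1.   0.3] Fu -1.0 g -0.0 j [-0.72  0.77  1.59  0.7   1.37 -0.91]
(3.141, array([-9.6, 67.6]), 3889, 1.1) (3.141, array([-1.9, 67.4]), 4275, 1.1)
```

View pics/s6.png

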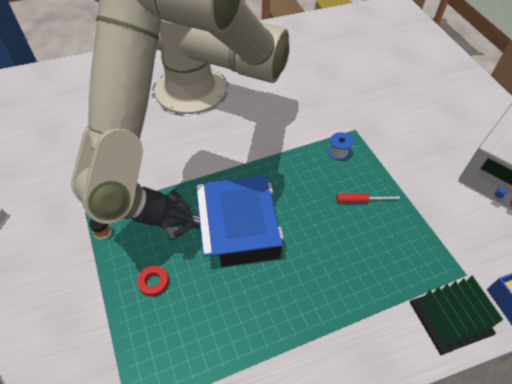

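The lid at (240,218) lies flat on the case with the finger at (198,220) just under the lip. The fit gives 0 rad (3.141 is the wrapped value). Easing the finger off downwards, then withdrawing.

{"name": "carry_out", "arguments": {
  "plan": [
    [0,[-0.3,0,0.27],[0,0,0]],
    [0,[-0.3,0,0.27],[0,0,0]],
    [0,[-0.3,0,0.27],[0,0,0]],
    [0,[-0.3,0,0.27],[0,0,0]],
    [0,[-0.3,0,0.27],[0,0,0]],
    [0,[-0.3,0,0.27],[0,0,0]],
    [0,[-1.5,0,0],[0,0,0]],
    [0,[-1.5,0,0],[0,0,0]],
    [0,[-1.5,0,0],[0,0,0]],
    [0,[-1.5,0,0],[0,0,0]],
    [0,[-6,0,-7],[0,0,0]],
    [0,[-13,0,-15],[0,0,0]],
    [0,[-13,0,-15],[0,0,0]],
    [0,[-13,0,-15],[0,0,0]],
    [0,[-13,0,-15],[0,0,0]],
    [0,[0,0,-25],[0,0,0]],
    [0,[0,0,-25],[0,0,0]],
    [0,[0,0,0],[0,0,0]],
    [0,[0,0,0],[0,0,0]]
  ]
}}

```text
time_s: 23.18
eef_pos: [506.1, -221.8, 66.9]
ee_rot: [-0.262, 0.698, 0.59, 0.311]
force: [-0.0, 0.4, 0.1]
grip_width: -0.002
```

```bash
python3 -c "
from h import *
rep();t=theta(cap('scene','s7'));print(t,theta(cap('top','t7')))"
```

```text
t 23.18 uvz [-229.3   -1.8   66.9] lean 47.9 y.V -1.0 zv 0.001 F [-0.   0.4  0.1] Fu 0.4 g -0.0 j [-0.9   0.81  1.39  0.59  1.57 -0.93]
(3.14, array([-9.7, 67.6]), 3926, 1.1) (3.14, array([-8.2, 67.3]), 5179, 1.1)
```

View pics/s7.png

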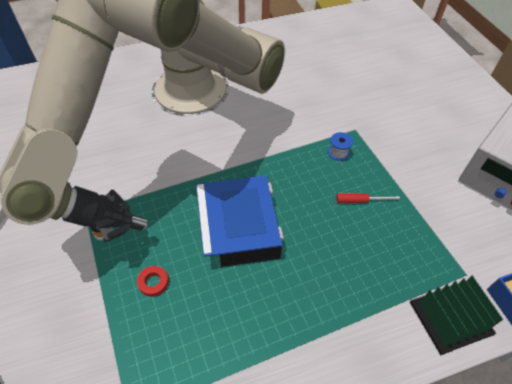

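View pics/t7.png

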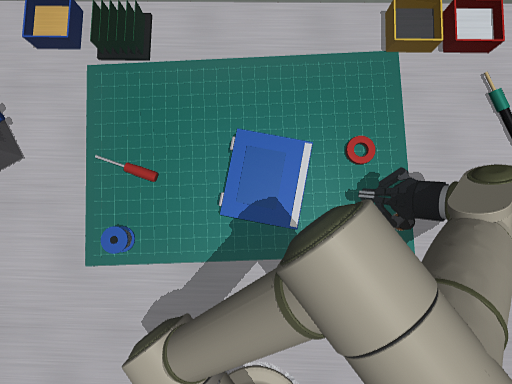

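The lid is flat and shut in both views. The spool, tape and driver are in place. The flux jar (100,228) is hidden behind the gripper, so I'm lifting straight up to see it.

{"name": "carry_out", "arguments": {
  "plan": [
    [0,[10,0,-9],[0,0,0]],
    [0,[22,0,-20],[0,0,0]],
    [0,[22,0,-20],[0,0,0]],
    [0,[22,0,-20],[0,0,0]],
    [0,[22,0,-20],[0,0,0]],
    [0,[22,0,-20],[0,0,0]],
    [0,[22,0,-20],[0,0,0]],
    [0,[22,0,-20],[0,0,0]],
    [0,[0,0,0],[0,0,0]],
    [0,[0,0,0],[0,0,0]],
    [0,[0,0,0],[0,0,0]]
  ]
}}

```text
time_s: 24.2
eef_pos: [505.9, -221.0, 287.8]
ee_rot: [-0.264, 0.697, 0.59, 0.31]
force: [0.4, 0.6, -0.5]
grip_width: -0.001
```

```bash
python3 -c "
from h import *
rep();c=cap('scene','s8');print(theta(c))
a=cv2.imread('pics/scene0.png');d=cv2.absdiff(a,c['color']).max(2)
for n,(x,y) in dict(flux=(101,228),tape=(152,280),spool=(340,147),driver=(368,198)).items():
    print(n,(d[y-12:y+12,x-12:x+12]>40).mean())
"
```

```text
t 24.2 uvz [-228.5   -1.5  287.8] lean 48.0 y.V -1.0 zv 0.004 F [ 0.4  0.6 -0.5] Fu 0.7 g -0.0 j [-0.9   0.56  1.21  0.63  1.94 -0.67]
(3.14, array([-9.6, 67.6]), 3890, 1.1)
flux 0.006944444444444444
tape 0.0
spool 0.0
driver 0.0
```

View pics/s8.png

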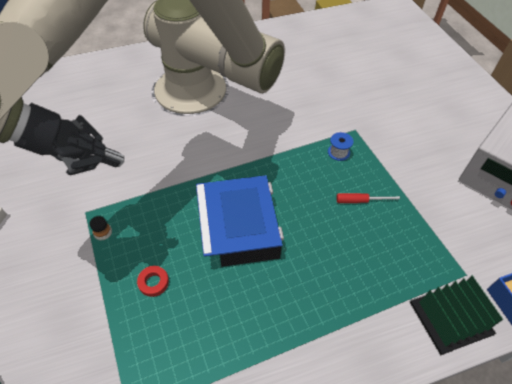

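The picture shows all four items where they began, the flux jar at (100,228), the lid shut at (240,218) and the arm clear. Handing in.

```bash
python3 -c "
from h import *
print(ctrl.finish_job())"
```

```text
the job is handed in; nothing more can be done
None
```

The lid is shut, and I handed the job in at about 24 s of the 54 s allowed; it gave no verdict.

- **Tipping:** I pushed the lid's back face slowly from 1.63 rad with the shut fingers, then backed off. With the fingers clear it fell freely from at least 1.19 rad.
- **Catching:** It landed on a finger leaning 48° under the free edge and stopped at 0.73 rad, about 117 mm open. Both cameras read the same angle 0.6 s apart.
- **Lowering:** I took it down along the edge's arc, with the last 5 mm at about 5 mm/s. Then I eased the finger off downwards, withdrew and lifted clear.

**Last checks:** Both cameras read the lid as flat, 0 rad within about 2 mrad. The fit prints this as 3.14, which is only a wrap-around. The spool, tape and driver showed no pixel change from the first picture and the flux jar 0.7 %. The tool force was at noise level and the arm was touching nothing. The largest force I sampled was about 4 N, read at the end of moves rather than throughout.

**Disagreements:**
- I measured the case's yaw as about 1.40 rad in both cameras, outside the stated 0.4 to 1.1. I used the measured value, and every contact fell where it predicted.
- The top camera gave one bad lid angle (1.55) while only 48 lid points were usable. The scene camera's 1.19 was used, and later readings agreed with it.

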